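# Swing the solvent boom round to its dock and let it stand

## Robot

A 6-joint arm with a two-finger parallel gripper is mounted at the origin on the work surface. World frame = base frame: x ahead of the robot, y to its left, z up, the work surface at z = 0. Lengths are in m, angles in degrees, forces in N, time in s.
With the tool pointing down it reaches from about 0.325 to 0.775 m from the base axis. Payload 5.5 kg.
Tool frame: the origin (TCP) lies between the finger pads, 19 mm behind the fingertips; this is the grasp point; z points along the fingers, y is the line along which they close (so a half turn about z gives the same grasp; the last joint's range is limited). The gripper opens to 88 mm and grips with 3 to 60 N. Pads are 20 mm wide; open, the fingers measure 115 mm over their backs; the gripper's body (75 mm by 178 mm) begins 61 mm behind the grasp point.
Start: joints at [-68.623, 5.22, 70.514, -0, 104.267, -3.249], TCP at [0.25, -0.545, 0.241] pointing down, gripper open.
Joint ranges: [-164.24, 164.24], [-49.07, 125.15], [9.68, 141.18], [-86.29, 266.29], [3.28, 154.24], [-151.56, 151.56]. Speed limits (degrees/s): [147.25, 147.25, 172.46, 180, 180, 180].

## Interface

Orientations are given as [roll, pitch, yaw] about the fixed x, y, z axes, in that order (R = Rz(yaw) Ry(pitch) Rx(roll)).
In Python, from station import r gives the robot as it stands. The module is installed in compiled form; this text tells all that it offers. Calls block until the motion is done:
- r.reach(position, orientation): joint-space move of the TCP to a pose.
- r.servo_line(position, rotation=None, speed=0.15): straight line of the TCP; rotation=None keeps the orientation; speed is the mean speed in m/s.
- r.move_joints(angles): joint-space move.
- r.let_go() and r.grab(squeeze=None): open the fingers fully, or close them until they stop; squeeze is the grip in N (None keeps the last).
- r.wait(seconds).
- r.inverse_kinematics(position, orientation): joint angles nearest the present ones, or None.
- r.sense(): the state.
- r.snapshot(name): name is "scene" or "top" or "wrist"; returns a dict with "frame" (384x512x3 uint8, red, green, blue), "fx", "fy", "cx", "cy" (pixels), "dist_coeffs" ([k1, k2, p1, p2, k3] as OpenCV has them; the pictures are not rectified), "R" (3x3) and "t" (3): a world point X has camera coordinates R X + t. Camera axes: x right, y down, z forward; pixel columns grow to the right and rows downward; lengths in m; the calibration is good to about 2 mm. A picture is of the moment at which its call begins. There is no depth.
A pose or a line that the arm cannot do raises r.IKError and nothing moves.
- r.hand_in(): hands the job in; it is judged then, once.
The state is a dict: "clock": time; "joints": joint angles; "joint_vel": joint speeds; "joint_torque": joint torques, N m; "tcp_pos": TCP position; "orientation": TCP orientation; "contact_force": force on the tool from outside, world axes, zero at the start; "torque": the same for the moment, N m; "opening": finger opening in m; "gripper_force": force on a finger pad.
Only numpy, scipy, OpenCV 4.12 (cv2) and the standard library are available. Lean on these libraries where they do the work, as an engineer would, in place of code of your own. Each camera call takes 0.05 s, during which the arm holds its last target. There are 200 camera calls.

## Task

Swing the heavy solvent-bottle boom round from where it is parked until its pointer stands over the dock disc, take the robot clear, and see it stand still there on its own for 2 s before you finish. It coasts on a nearly frictionless bearing: drive and brake it with the fingers from inside the gap, pressing only on the faces of the two sprung buffers (no gripping, no pushing on tops or outsides). Be gentle, never let it race or reach its end stops, and leave the loose bottle and carton on the bench alone.

Things in the scene. Friction and masses are not known exactly. Their poses are not given: they have to be found in the camera images.
- post: Steel post (diameter 40, 212 tall, grey foot disc of diameter 200) that carries the boom. Origin on the bench 300 in front of the vertical hinge axis, which stands at x = +300, y = 0 of this frame. Fixed in the run. The boom turns +-0.85 rad from this frame between end stops: keep it within +-0.83 rad and under 0.6 rad/s.
- boom: Steel tray (floor height 43, two blue-capped bottles 195 from the hinge axis, tops at height 214) hinged at its own x = +300, y = 0. Yaw = post's yaw + swing angle (positive counter-clockwise from above); starts at rest at -0.68 to -0.50, dock at +0.25 to +0.50. Inertia about the axis 0.68 kg m2 (5.7 kg; +-25 %), friction 0.002 N m + 0.03 N m s/rad: coasts long.
- gap (a point): Middle of the gap between the two buffers, 360 from the hinge axis, height 80; axes of the boom (-x outward along it, y along the swing, z up). Buffer faces look in from y = +110 and y = -110; the gap is open above and its floor is 37 below. While touching, keep the TCP within 75 (x) and 145 (y) of this point and at most 40 above it. All contact under 15 N.
- face_plus (a point): Centre of the rubber face of the +y buffer (a block 105 wide radially, 52 tall, height 47 to 99, in a white housing 130 radially, 90 along the swing, top at height 103), boom axes; moves with the buffer. Pushed toward boom +y it slides up to 40 into its housing against a spring, 80 N/m, no preload, nearly undamped, moving mass 0.1 kg. Pressing it turns the boom to negative angles.
- face_minus (a point): The same for the -y buffer, the mirror image: pushed toward boom -y it slides up to 40 into its housing against 80 N/m; pressing it turns the boom to positive angles. The springs are so lively that the boom bounces off a finger that stands still; to brake, the finger must give way while it presses.
- pointer (a point): Tip of the short conical steel pointer at the outer end of the boom, 473 from the hinge axis, at height 39.
- dock_mark (a point): Centre of the top of the dock disc, a plain aluminium disc of diameter 60, 8 high, with a small black centre dot, fixed on the bench 473 from the hinge axis: the pointer passes 31 above it.
- reagent: Bystander: brown bottle with red cap, diameter 72, 150 tall, loose on the bench. Origin at the centre of its underside.
- carton: Bystander: cardboard carton 60 x 80 x 60 tall, loose on the bench. Origin at the centre of its underside.

How it is judged:
By the outcome, as a careful person would: the job done as asked, in the order asked, and still so for the second after the job is handed in, with the robot touching nothing.
It also fails if it takes over 42 s, if anything falls off the work surface, if the arm or the gripper's body presses on something with over 40 N, if the wrist force passes 120 N, or if a joint passes its speed limit or range.

## Working session

There is one attempt and no reset: what is moved stays moved. The work goes in short steps, each a Python script; the robot and the scene stay as the last script left them, time stands still between calls to the robot, and variables do not carry over. Pictures are saved under pics/ and viewed, at most 10 in all, crops included, and the job is handed in when it is done.

```bash
mkdir -p pics; python3 - <<'E'
from station import r
import cv2,pickle
d={}
for n in("scene","top"):
    s=r.snapshot(n);d[n]=s;cv2.imwrite(f"pics/{n}0.png",cv2.resize(s["frame"][:,:,::-1],(800,600),interpolation=cv2.INTER_CUBIC))
    print(n,s["fx"],s["cx"],s["cy"],s["dist_coeffs"],s["R"],s["t"])
pickle.dump(d,open("d.pkl","wb"))
print(r.sense())
E
```

```text
scene 388.364400031382 260.26856647432686 181.2619418327619 [-0.10909872  0.          0.          0.          0.        ] [[ 0.50660824  0.86193689  0.02031985]
 [ 0.55086365 -0.30546311 -0.77668625]
 [-0.66324756  0.40466912 -0.62955982]] [-0.26541761 -0.16971956  1.27824276]
top 383.643409223719 255.03491738437668 190.82600416690505 [-0.12139245  0.          0.          0.          0.        ] [[-0.12469866 -0.99218812 -0.00360311]
 [-0.97161377  0.12284706 -0.20217634]
 [ 0.2010396  -0.02171029 -0.97934251]] [0.08780205 0.47691635 0.83026481]
{'clock': 0.1, 'joints': array([-6.86223422e+01,  5.25819663e+00,  7.05736335e+01, -1.49088495e-03,
        1.04266468e+02, -3.24954118e+00]), 'joint_vel': array([-0.03799544, -0.1625101 , -0.18255858, -0.02899546,  0.12956308,
        0.03693282]), 'joint_torque': array([ 3.43701358e-03, -4.47855878e+01, -4.07571709e+01,  6.99767238e-02,
        2.84272071e-02, -9.64728065e-05]), 'tcp_pos': array([ 0.24992693, -0.54521903,  0.24033944]), 'orientation': array([-1.79901778e+02, -4.12877397e-03,  2.46268293e+01]), 'contact_force': array([ 0.33003883, -0.3348154 , -0.31532562]), 'torque': array([ 0.06204696, -0.00454919, -0.02498208]), 'gripper_force': 0.0, 'opening': 0.08792076519518016}
```

View pics/scene0.png

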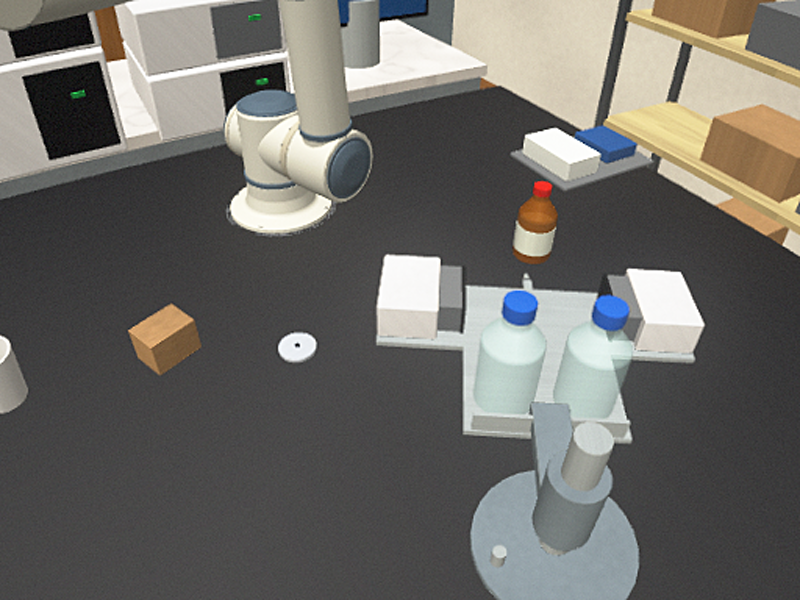

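View pics/top0.png

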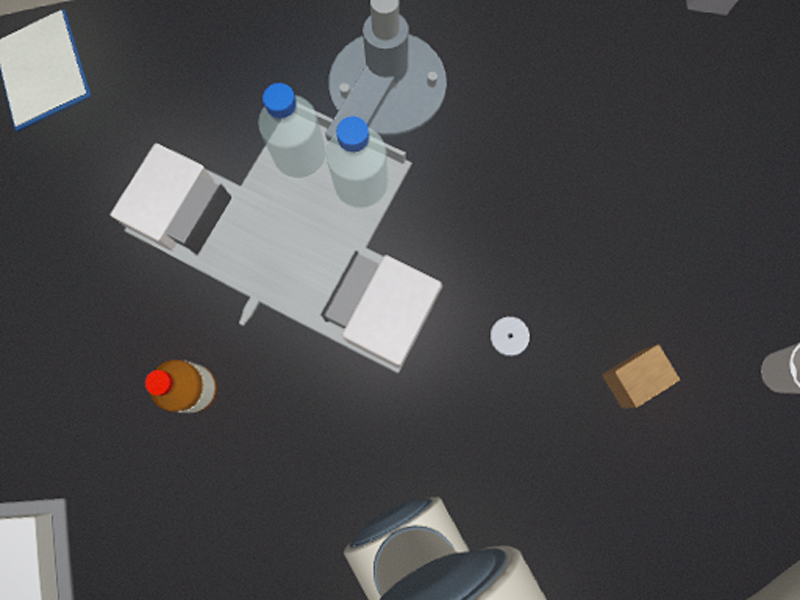

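Scene view (enlarged ×1.5625): pointer tip is at (527,276), dock dot at (297,345), and blue caps at (520,307) and (611,313). Top view: tip (242,324), dock dot (510,336), caps (279,98) and (352,133). The reagent is left of the boom, and the carton is to the right of the dock.

```bash
cat > h.py <<'E'
import numpy as np,cv2
from scipy.optimize import least_squares
def proj(s,P):
    return cv2.projectPoints(np.atleast_2d(np.asarray(P,float)),cv2.Rodrigues(np.asarray(s["R"]))[0],np.asarray(s["t"],float),np.array([[s["fx"],0,s["cx"]],[0,s["fy"],s["cy"]],[0,0,1.]]),np.asarray(s["dist_coeffs"]))[0][:,0]
def caps(s):
    f=s["frame"].astype(int);m=((f[:,:,2]>110)&(f[:,:,2]-f[:,:,0]>80)&(f[:,:,2]-f[:,:,1]>50)).astype(np.uint8)
    n,_,st,c=cv2.connectedComponentsWithStats(m)
    return [(tuple(c[i].round(2)),int(st[i,4])) for i in range(1,n) if st[i,4]>60]
def bw(h,th,p):  # boom (or post) frame point relative to the hinge axis -> world; p=(x,y,z), outward = -x
    c,s=np.cos(th),np.sin(th);return np.array([h[0]+c*p[0]-s*p[1],h[1]+s*p[0]+c*p[1],p[2]])
E
python3 - <<'E'
import pickle;from h import *
d=pickle.load(open("d.pkl","rb"));k=1.5625
S,T=d["scene"],d["top"]
print(caps(S),caps(T))
px=lambda x,y:np.array([x+.5,y+.5])/k-.5
cs=[np.array(c[0]) for c in caps(S) if abs(c[0][1]-197)<15];ct=[np.array(c[0]) for c in caps(T) if c[0][1]<110]
cs.sort(key=lambda c:c[0]);ct.sort(key=lambda c:-c[0]) # scene left = -y cap ; top right = -y cap
def f(q,full=False):
    h=q[:2];th,td,lat,zc,rc=q[2:7]
    R=[]
    for s,tip,dot,cc in((S,px(527,276),px(297,345),cs),(T,px(242,324),px(510,336),ct)):
        R+=[proj(s,bw(h,th,(-.473,0,.039)))[0]-tip,proj(s,bw(h,td,(-.473,0,.008)))[0]-dot]
        R+=[proj(s,bw(h,th,(-rc,sg*lat,zc)))[0]-c for sg,c in zip((-1,1),cc)]
    return np.ravel(R)
o=least_squares(lambda q:np.r_[f(q),(q[6]-.195)*1000],[.75,0,-.5,.4,.06,.2,.195])
print(o.x.round(4));print(f(o.x).reshape(2,4,2).round(1))
h=o.x[:2];np.save("fit.npy",o.x)
for t in o.x[2:4]:print("gap",bw(h,t,(-.36,0,.08)),"yaw",np.degrees(t))
for n,s,p in(("sc",S,None),("top",T,None)):
    for yy in(.11,-.11): print(n,[(proj(s,bw(h,o.x[2],(-.36+dx,yy+np.sign(yy)*dy,z)))[0]*k).round() for dx,dy,z in((-.065,.04,.103),(.065,.04,.103),(-.0525,0,.099),(.0525,0,.099))])
    print("foot",(proj(s,[*h,0.005])*k).round(),"posttop",(proj(s,[*h,0.212])*k).round())
E
```

```text
[((np.float64(387.42), np.float64(88.4)), 331), ((np.float64(332.17), np.float64(196.3)), 405), ((np.float64(390.15), np.float64(199.51)), 417)] [((np.float64(37.85), np.float64(63.78)), 103), ((np.float64(178.23), np.float64(62.02)), 312), ((np.float64(225.26), np.float64(83.52)), 310)]
[ 0.8702 -0.0027 -0.5989  0.2833  0.055   0.203   0.1948]
[[[-0.5 -1.3]
  [ 0.3 -0.6]
  [ 0.3 -0.4]
  [ 0.5 -0.3]]

 [[-0.5 -1. ]
  [ 0.1 -1.1]
  [ 0.7  0.5]
  [ 0.9  0.6]]]
gap [0.57286287 0.20026035 0.08      ] yaw -34.31642976914488
gap [ 0.52455124 -0.10332673  0.08      ] yaw 16.232426744946366
sc [array([627., 266.]), array([646., 321.]), array([603., 271.]), array([616., 316.])]
sc [array([441., 255.]), array([438., 309.]), array([465., 263.]), array([466., 307.])]
foot [[553. 543.]] posttop [[593. 437.]]
top [array([158., 238.]), array([204., 163.]), array([186., 243.]), array([223., 182.])]
top [array([341., 333.]), array([384., 251.]), array([320., 313.]), array([355., 247.])]
foot [[388.  80.]] posttop [[385.  -1.]]
```

```bash
python3 - <<'E'
from station import r
from h import *
q=np.load("fit.npy");h,th=q[:2],q[2]
c=lambda:r.sense()["clock"]
print(c());r.grab(3);print("grab",c(),r.sense()["opening"])
o=[180,0,np.degrees(th)]
g=bw(h,th,(-.36,0,.30))
r.reach(list(g),o);print("reach",c(),r.sense()["tcp_pos"],r.sense()["orientation"],r.sense()["joints"],g)
# timing test: short segments on the way down
p=g.copy()
for dz,v in((.01,.05),(.01,.1),(.01,.2),(.02,.2)):
    t=c();p[2]-=dz;r.servo_line(list(p),speed=v);s=r.sense();print(dz,v,round(s["clock"]-t,3),s["tcp_pos"].round(4),s["joint_vel"].round(1))
s=r.snapshot("scene");print(caps(s),c());cv2.imwrite("pics/s1.png",s["frame"][:,:,::-1])
print(r.sense()["contact_force"],c())
E
```

```text
0.1
grab 1.4417 0.0002993810407750058
reach 4.3083 [0.57307578 0.19962127 0.29994195] [ 1.79989722e+02 -3.39395013e-03 -3.43650049e+01] [ 1.59981189e+01  7.51119411e+00  6.20756203e+01 -9.78511176e-03
  1.10418935e+02  1.40359711e+02] [0.57286287 0.20026035 0.3       ]
0.01 0.05 0.35 [0.5727 0.2    0.2891] [ 0.2 -0.2 -0.9  0.1  0.2 -0. ]
0.01 0.1 0.25 [0.5726 0.2002 0.2791] [ 0.1 -0.2 -1.1 -0.   0.3  0.1]
0.01 0.2 0.25 [0.5726 0.2002 0.2694] [ 0.1 -0.3 -1.  -0.   0.2 -0. ]
0.02 0.2 0.25 [0.5724 0.2001 0.2489] [ 0.1 -0.5 -2.1  0.1  0.5  0. ]
[((np.float64(332.19), np.float64(196.31)), 406), ((np.float64(390.12), np.float64(199.5)), 416)] 5.4583
[ 0.36743246 -0.19406311 -0.03765432] 5.4583
```

View pics/s1.png

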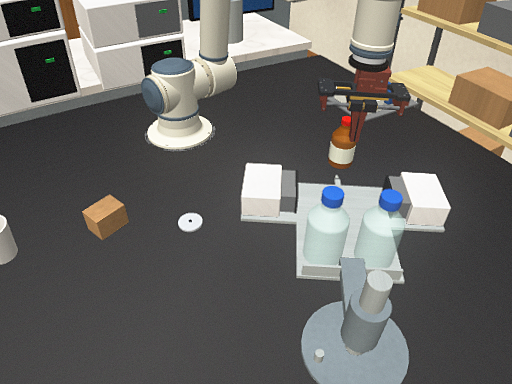

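Caps are unoccluded at (332,196) and (390,199), and the boom is unmoved. A short line costs about max(d/v, 0.1) + 0.15 s, so I'll plan drive and brake strokes with a small simulation.

```bash
cat > sim.py <<'E'
import numpy as np
RA,C,K=.36,.0965,80.
def sim(s,w,segs,J=.68,dt=.002,hold=.15,sf=None,dead=0):
    """s = arc position of boom, w = rad/s, segs = [(finger target arc, duration)], None target = wait. returns s,w,finger,max comp"""
    th=s/RA;mc=0;f=sf;tr=[];t=0
    for tgt,T in segs:
        f0=f;tgt=f0 if tgt is None else tgt
        for i in range(int(round((T+(hold if tgt!=f0 else 0))/dt))):
            x=min(1,max(0,i*dt/T));f=f0+(tgt-f0)*x**3*(10-15*x+6*x*x)
            sb=RA*th;cm=max(0,f-sb-C);cp=max(0,sb-C-f);mc=max(mc,cm,cp)
            w+=dt/J*(RA*K*(cm-cp)-.002*np.tanh(w/1e-3)-.03*w);th+=w*dt;t+=dt;tr.append((t,RA*th,w,f,cm-cp))
    return RA*th,w,f,mc,np.array(tr)
E
python3 - <<'E'
from sim import *
for L in(.03,.04,.05):
  for u in (.04,.05,.06):
    print(L,u,[tuple(np.round((a[1],a[3],a[4][-1,4]),3)) for J in(.52,.68,.85) for a in[sim(0,0,[(C-.003+L,L/u),(None,1.)],J,sf=C-.003)]])
E
```

```text
0.03 0.04 [(np.float64(0.262), np.float64(0.015), np.float64(0.0)), (np.float64(0.243), np.float64(0.017), np.float64(0.0)), (np.float64(0.225), np.float64(0.018), np.float64(0.0))]
0.03 0.05 [(np.float64(0.278), np.float64(0.018), np.float64(0.0)), (np.float64(0.254), np.float64(0.019), np.float64(0.0)), (np.float64(0.234), np.float64(0.02), np.float64(0.0))]
0.03 0.06 [(np.float64(0.288), np.float64(0.019), np.float64(0.0)), (np.float64(0.261), np.float64(0.021), np.float64(0.0)), (np.float64(0.239), np.float64(0.022), np.float64(0.0))]
0.04 0.04 [(np.float64(0.311), np.float64(0.016), np.float64(0.0)), (np.float64(0.298), np.float64(0.018), np.float64(0.0)), (np.float64(0.283), np.float64(0.02), np.float64(0.0))]
0.04 0.05 [(np.float64(0.348), np.float64(0.019), np.float64(0.0)), (np.float64(0.325), np.float64(0.021), np.float64(0.0)), (np.float64(0.303), np.float64(0.023), np.float64(0.0))]
0.04 0.06 [(np.float64(0.37), np.float64(0.022), np.float64(0.0)), (np.float64(0.341), np.float64(0.024), np.float64(0.0)), (np.float64(0.315), np.float64(0.026), np.float64(0.0))]
0.05 0.04 [(np.float64(0.332), np.float64(0.015), np.float64(0.0)), (np.float64(0.329), np.float64(0.018), np.float64(0.0)), (np.float64(0.32), np.float64(0.02), np.float64(0.0))]
0.05 0.05 [(np.float64(0.391), np.float64(0.02), np.float64(0.0)), (np.float64(0.376), np.float64(0.022), np.float64(0.0)), (np.float64(0.358), np.float64(0.025), np.float64(0.0))]
0.05 0.06 [(np.float64(0.432), np.float64(0.023), np.float64(-0.0)), (np.float64(0.406), np.float64(0.026), np.float64(0.0)), (np.float64(0.38), np.float64(0.028), np.float64(0.0))]
```

```bash
cat >> h.py <<'E'
from station import r
q=np.load("fit.npy");H,TH0,THD,LAT,ZC,RC=q[:2],q[2],q[3],q[4],q[5],q[6]
Z=.082;_g=[TH0]
def theta():
    """(clock at picture, boom yaw, rms px)"""
    t=r.sense()["clock"];s=r.snapshot("scene")
    c=np.array([a[0] for a in caps(s) if a[1]>150 and a[0][1]>140]);c=c[np.argsort(c[:,0])]
    f=lambda x:(proj(s,[bw(H,x[0],(-RC,g*LAT,ZC)) for g in(-1,1)])-c).ravel()
    o=least_squares(f,[_g[0]]);_g[0]=o.x[0];return t,o.x[0],float(np.sqrt(np.mean(o.fun**2)))
def go(th,rel,speed,z=Z,yaw=None):
    r.servo_line([float(v) for v in bw(H,th,(-.36,-rel,z))],[180,0,float(np.degrees(th if yaw is None else yaw))],speed=speed)
def st(tag=""):
    s=r.sense();d=s["tcp_pos"][:2]-H;c,n=np.cos(_g[0]),np.sin(_g[0])
    print(tag,round(s["clock"],3),"F",s["contact_force"].round(2),"boomxy",np.round([c*d[0]+n*d[1],-n*d[0]+c*d[1]],4),"z",s["tcp_pos"][2].round(4))
E
python3 - <<'E'
from h import *
print(theta());st()
go(TH0,.07,.13);st("down")
go(TH0,.0935,.06);st("near");print(theta())
s=r.snapshot("top");cv2.imwrite("pics/t2.png",s["frame"][:,:,::-1])
E
```

```text
(5.4583, np.float64(-0.5950306252900379), 0.2842841116228854)
 5.508 F [ 0.5   0.62 -0.64] boomxy [-0.36    0.0014] z 0.2507
down 7.058 F [ 0.97 -0.02  0.05] boomxy [-0.3599 -0.068 ] z 0.083
near 7.6 F [ 0.62 -0.22 -0.06] boomxy [-0.3602 -0.0923] z 0.0822
(7.6, np.float64(-0.5952198184697232), 0.26264310785542727)
```

View pics/t2.png

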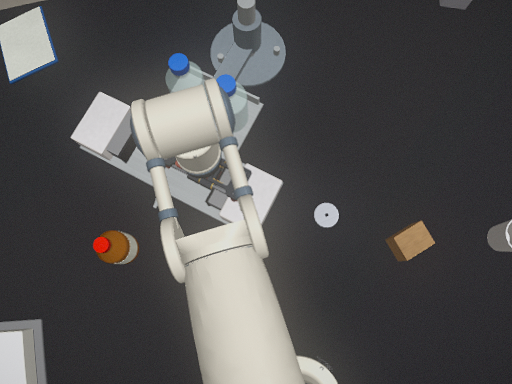

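The top view shows the hand in the gap at about (225,185), clear of the bottles. The reagent at (115,245) and the carton are untouched. Now the drive stroke.

```bash
python3 - <<'E'
from h import *
_g[0]=-.595
go(TH0,.1205,.05,yaw=TH0+.03);st("push")
for i in range(5):print(np.round(theta(),4));r.wait(.1)
st()
E
```

```text
Traceback (most recent call last):
NameError: name '_g' is not defined
```

```bash
python3 - <<'E'
import h
from h import *
go(TH0,.1205,.05,yaw=TH0+.03);st("push")
for i in range(5):print(np.round(theta(),4));r.wait(.1)
st()
E
```

```text
push 8.392 F [-0.69 -0.43 -0.26] boomxy [-0.3599 -0.1206] z 0.0822
[ 8.3917 -0.5511  0.2671]
[ 8.5417 -0.5232  0.2997]
[ 8.6917 -0.4951  0.347 ]
[ 8.8417 -0.4679  0.3132]
[ 8.9917 -0.4399  0.3132]
 9.142 F [-0.16  0.44 -0.14] boomxy [-0.3746 -0.062 ] z 0.082
```

```bash
python3 - <<'E'
from h import *
from sim import *
go(.05,-.0965,.1);st("pos")
T=[]
for i in range(6):T.append(theta()[:2]);r.wait(.12)
T=np.array(T);print(T.round(4),np.polyfit(T[:,0]-T[-1,0],T[:,1],1));st()
for J in(.6,.68,.75,.85):
  for gap in(.003,.0045,.006):
    a=sim(0,0,[(C-gap+.027,.54),(None,.5)],J,sf=C-gap);tr=a[4];i=np.searchsorted(tr[:,0],.69);print(J,gap,round(a[1],4),"dth at end",round(tr[i,1]/RA,4))
E
```

```text
pos 9.908 F [-0.16 -0.36 -0.43] boomxy [-0.3452 -0.1406] z 0.082
[[ 9.9083 -0.279 ]
 [10.075  -0.2512]
 [10.2417 -0.2231]
 [10.4083 -0.196 ]
 [10.575  -0.1672]
 [10.7417 -0.1401]] [ 0.16691728 -0.13985519]
 10.908 F [-0.82  0.21 -0.28] boomxy [-0.3718  0.0267] z 0.082
0.6 0.003 0.248 dth at end 0.0715
0.6 0.0045 0.2343 dth at end 0.0648
0.6 0.006 0.2201 dth at end 0.0584
0.68 0.003 0.2361 dth at end 0.0653
0.68 0.0045 0.2228 dth at end 0.059
0.68 0.006 0.2091 dth at end 0.0531
0.75 0.003 0.2269 dth at end 0.0606
0.75 0.0045 0.214 dth at end 0.0548
0.75 0.006 0.2008 dth at end 0.0492
0.85 0.003 0.2154 dth at end 0.055
0.85 0.0045 0.203 dth at end 0.0496
0.85 0.006 0.1903 dth at end 0.0445
```

```bash
cat > plan1.py <<'E'
import sim as S,numpy as np,itertools
th0,w0,f0=-.1122,.165,-.0785
best=[]
def run(tw,L,T,G,J,C):
    S.C=C;return S.sim(th0*S.RA,w0,[(None,tw),(f0+L,T),(f0+L+G,.25),(None,.4)],J,sf=f0,dt=.005)
for tw,L,T in itertools.product((.7,.85,1.,1.15,1.3),(.01,.015,.02,.025,.03,.035),(.3,.45,.6,.8)):
    o=[run(tw,L,T,.045,J,c) for J,c in((.8,.098),(.7,.098),(.9,.098),(.8,.096),(.8,.1005))]
    w=[a[1] for a in o];best.append((max(w)-min(w)+2*abs(w[0]-.06),tw,L,T,np.round(w,3),max(a[3] for a in o).__round__(4),round(o[0][4][-1,1]/.36,3)))
for b in sorted(best,key=lambda b:b[0])[:8]:print(b)
E
python3 plan1.py
```

```text
(np.float64(0.010238757672753784), 1.0, 0.03, 0.8, array([0.059, 0.061, 0.058, 0.062, 0.053]), np.float64(0.0092), np.float64(0.203))
(np.float64(0.029159151071879982), 1.0, 0.025, 0.6, array([0.068, 0.065, 0.071, 0.064, 0.077]), np.float64(0.0102), np.float64(0.204))
(np.float64(0.04411781279994784), 1.15, 0.035, 0.6, array([0.061, 0.054, 0.067, 0.042, 0.084]), np.float64(0.0109), np.float64(0.181))
(np.float64(0.04896403003253219), 1.0, 0.01, 0.3, array([0.064, 0.057, 0.07 , 0.046, 0.087]), np.float64(0.0116), np.float64(0.166))
(np.float64(0.05043120539329273), 0.7, 0.01, 0.6, array([0.065, 0.057, 0.072, 0.046, 0.087]), np.float64(0.013), np.float64(0.169))
(np.float64(0.050438858892799726), 1.15, 0.02, 0.45, array([0.043, 0.045, 0.041, 0.036, 0.053]), np.float64(0.0106), np.float64(0.157))
(np.float64(0.05056332639620302), 0.85, 0.01, 0.45, array([0.065, 0.057, 0.072, 0.046, 0.087]), np.float64(0.0129), np.float64(0.169))
(np.float64(0.05267903551304636), 0.7, 0.02, 0.8, array([0.054, 0.047, 0.061, 0.035, 0.077]), np.float64(0.0134), np.float64(0.189))
```

```bash
python3 - <<'E'
from h import *
print(r.sense()["clock"]);r.wait(1.0)
go(.05+.03/.36,-.0965,.0388);st("brk")
go(.05+.07/.36,-.0965,.166);st("away")
T=np.array([(theta()[:2],r.wait(.03))[0] for i in range(5)]);print(T.round(4),np.polyfit(T[:,0]-T[-1,0],T[:,1],1));st()
E
```

```text
10.9083
brk 12.858 F [-0.58 -1.19 -0.24] boomxy [-0.3322 -0.169 ] z 0.082
away 13.258 F [ 0.79  0.94 -0.42] boomxy [-0.3115 -0.2044] z 0.082
[[13.2583  0.1994]
 [13.3417  0.2031]
 [13.425   0.2082]
 [13.5083  0.2121]
 [13.5917  0.2159]] [0.0504746  0.21615097]
 13.675 F [ 0.27 -0.84 -0.71] boomxy [-0.3625  0.0866] z 0.082
```

```bash
cat > plan2.py <<'E'
import sim as S,numpy as np,itertools
th0,w0=.2205,.0500;f0=.36*th0-.0866-.0002
best=[]
def run(tw,L,T,G,J,C,w=w0):
    S.C=C;return S.sim(th0*S.RA,w,[(None,tw),(f0+L,T),(f0+L+G,.25),(None,4)],J,sf=f0,dt=.005)
for tw,L,T in itertools.product((.2,.4,.6,.8,1.),(.004,.006,.008,.01,.012,.014),(.3,.5,.7,.9,1.1)):
    o=[run(tw,L,T,.06,*k) for k in((.8,.098),(.7,.098),(.9,.098),(.8,.096),(.8,.1),(.8,.098,.046),(.8,.098,.054))]
    w=[a[4][-800,2] for a in o];e=[a[0]/.36 for a in o]
    best.append((max(np.abs(w)),tw,L,T,np.round(w,4),np.round(e,3)))
for b in sorted(best,key=lambda b:b[0])[:8]:print(b)
E
python3 plan2.py
```

```text
(np.float64(0.005671123753384021), 0.6, 0.006, 0.9, array([ 0.0001,  0.0022, -0.0014, -0.0044, -0.0057, -0.0003, -0.0009]), array([0.269, 0.271, 0.269, 0.25 , 0.271, 0.272, 0.265]))
(np.float64(0.006679115406729872), 0.4, 0.008, 1.1, array([-0.0058, -0.0067, -0.0049,  0.0049, -0.0014, -0.0028, -0.0039]), array([0.272, 0.27 , 0.274, 0.278, 0.289, 0.281, 0.273]))
(np.float64(0.008935184841309791), 0.6, 0.006, 0.7, array([ 0.0027,  0.0028,  0.0031,  0.0032,  0.0089,  0.0081, -0.    ]), array([0.277, 0.276, 0.279, 0.267, 0.303, 0.292, 0.272]))
(np.float64(0.009205981121398516), 0.6, 0.008, 1.1, array([ 0.0017,  0.0005,  0.0029, -0.0062,  0.0009,  0.0092, -0.0015]), array([0.271, 0.268, 0.275, 0.243, 0.284, 0.295, 0.263]))
(np.float64(0.010488371846662715), 0.4, 0.006, 0.9, array([-0.0054, -0.008 , -0.003 , -0.0051,  0.0087,  0.0039, -0.0105]), array([0.27 , 0.263, 0.275, 0.26 , 0.303, 0.284, 0.252]))
(np.float64(0.011975368331168626), 0.6, 0.008, 0.9, array([0.0108, 0.012 , 0.0095, 0.0001, 0.0041, 0.0102, 0.006 ]), array([0.302, 0.303, 0.3  , 0.26 , 0.294, 0.303, 0.282]))
(np.float64(0.012780089878288102), 0.6, 0.006, 1.1, array([-0.003 , -0.003 , -0.0031, -0.0128, -0.0035,  0.0003, -0.0101]), array([0.26 , 0.258, 0.261, 0.214, 0.27 , 0.268, 0.235]))
(np.float64(0.013914043727556448), 0.8, 0.004, 0.5, array([-0.0064, -0.0037, -0.0078, -0.0139, -0.0015, -0.0016, -0.0112]), array([0.253, 0.258, 0.249, 0.214, 0.273, 0.264, 0.235]))
```

```bash
python3 - <<'E'
from h import *
a=.2444+.0055/.36;b=a+.006/.36
t0=r.sense()["clock"];go(a,-.0965,.057);t1=r.sense()["clock"];r.wait(.84-(t1-t0))
go(b,-.0965,.0069);st("brk")
go(b,-.0365,.22);st("away")
T=np.array([(theta()[:2],r.wait(.05))[0] for i in range(6)]);print(t1-t0,T.round(4),np.polyfit(T[:,0]-T[-1,0],T[:,1],1));st()
E
```

```text
brk 15.567 F [ 0.59 -0.19  0.37] boomxy [-0.3048 -0.2146] z 0.082
away 15.992 F [-1.1   0.64 -0.11] boomxy [-0.2586 -0.2533] z 0.0818
0.25 [[15.9917  0.3083]
 [16.0917  0.3098]
 [16.1917  0.3108]
 [16.2917  0.3127]
 [16.3917  0.3137]
 [16.4917  0.3153]] [0.01374098 0.31518645]
 16.592 F [ 0.32  0.4  -0.27] boomxy [-0.3583  0.0506] z 0.082
```

The first braking left a 0.014 rad/s residual, which would carry it to about 0.345 (target ≈ 0.285). I'll plan a gentle return nudge on face_plus.

```bash
cat > plan3.py <<'E'
import sim as S,numpy as np,itertools
th0,w0=.3165,.0135;fi=.36*(.2444+.0115/.36)-.0365
best=[]
def run(g,L,T,J,C,w=w0):
    S.C=C;f1=.36*th0-.098+g;return S.sim(th0*S.RA,w,[(f1,.35),(f1-L,T),(None,8)],J,sf=fi,dt=.005)
for g,L,T in itertools.product((.001,.003,.005,.007),(.002,.003,.004,.006,.008),(.3,.6,1.,1.5,2.,3.)):
    o=[run(g,L,T,*k) for k in((.8,.098),(.65,.098),(.9,.098),(.8,.0965),(.8,.0995),(.8,.098,.0125),(.8,.098,.0145))]
    e=np.array([a[0]/.36 for a in o]);w=[a[1] for a in o]
    best.append((max(abs(e-.285)),g,L,T,e.round(3),np.round(w,4)[:2]))
for b in sorted(best,key=lambda b:b[0])[:6]:print(b)
print(fi)
E
python3 plan3.py
```

```text
(np.float64(0.011830019556652416), 0.003, 0.003, 3.0, array([0.286, 0.297, 0.278, 0.292, 0.277, 0.288, 0.283]), array([-0., -0.]))
(np.float64(0.017014529871056172), 0.005, 0.002, 3.0, array([0.291, 0.302, 0.284, 0.293, 0.294, 0.295, 0.288]), array([-0., -0.]))
(np.float64(0.017557667300644175), 0.003, 0.002, 3.0, array([0.294, 0.303, 0.288, 0.295, 0.291, 0.297, 0.291]), array([-0., -0.]))
(np.float64(0.018494176768832526), 0.007, 0.003, 3.0, array([0.277, 0.293, 0.267, 0.274, 0.288, 0.284, 0.271]), array([-0., -0.]))
(np.float64(0.019740136012996123), 0.005, 0.003, 3.0, array([0.275, 0.289, 0.265, 0.283, 0.275, 0.278, 0.272]), array([-0., -0.]))
(np.float64(0.023583562622032317), 0.007, 0.002, 3.0, array([0.297, 0.309, 0.289, 0.292, 0.308, 0.303, 0.291]), array([-0., -0.]))
0.06298400000000001
```

```bash
python3 - <<'E'
from h import *
go(.32,-.0963,.126);print(theta());go(.32,-.0993,.001);st("push")
T=np.array([(theta()[:2],r.wait(.1))[0] for i in range(5)]);print(T.round(4),np.polyfit(T[:,0]-T[-1,0],T[:,1],1));st()
E
```

```text
(17.0917, np.float64(0.32291492732887267), 0.19370469171780597)
push 18.292 F [-0.06 -0.7   0.95] boomxy [-0.3597  0.1003] z 0.082
[[18.2917  0.3311]
 [18.4417  0.3304]
 [18.5917  0.3291]
 [18.7417  0.3276]
 [18.8917  0.3264]] [-0.00815136  0.32645911]
 19.042 F [ 0.15  0.14 -0.28] boomxy [-0.3593  0.1016] z 0.082
```

```bash
python3 - <<'E'
from h import *
T=np.array([(theta()[:2],r.wait(.15))[0] for i in range(5)]);print(T.round(4),np.polyfit(T[:,0]-T[-1,0],T[:,1],1));st()
E
```

```text
[[19.0417  0.3253]
 [19.2417  0.3241]
 [19.4417  0.3226]
 [19.6417  0.3216]
 [19.8417  0.321 ]] [-0.0055711   0.32069448]
 20.042 F [ 0.13  1.46 -0.39] boomxy [-0.3599  0.0996] z 0.082
```

```bash
cat > plan4.py <<'E'
import sim as S,numpy as np,itertools
th0,w0=.3201,-.004;f0=.36*.321-.0996
best=[]
def run(L,u,J,C,w=w0):
    S.C=C;return S.sim(th0*S.RA,w,[(f0-L,L/u),(None,8)],J,sf=f0,dt=.005)
for L,u in itertools.product((.003,.004,.005,.006,.007,.008,.01),(.003,.004,.005,.006,.008)):
    o=[run(L,u,*k) for k in((.8,.098),(.65,.098),(.9,.098),(.8,.097),(.8,.099),(.8,.098,-.002),(.8,.098,-.006))]
    e=np.array([a[0]/.36 for a in o])
    best.append((max(abs(e-.285)),L,u,e.round(3)))
for b in sorted(best,key=lambda b:b[0])[:6]:print(b)
E
python3 plan4.py
```

```text
(np.float64(0.07046348589148915), 0.005, 0.003, array([0.268, 0.282, 0.259, 0.217, 0.215, 0.263, 0.275]))
(np.float64(0.07774734757492194), 0.004, 0.003, array([0.257, 0.274, 0.245, 0.207, 0.229, 0.246, 0.267]))
(np.float64(0.07931534705825227), 0.006, 0.003, array([0.267, 0.284, 0.256, 0.222, 0.206, 0.264, 0.277]))
(np.float64(0.07983680121448203), 0.01, 0.003, array([0.242, 0.259, 0.23 , 0.229, 0.205, 0.235, 0.257]))
(np.float64(0.08315329181020509), 0.007, 0.003, array([0.263, 0.282, 0.251, 0.225, 0.202, 0.258, 0.275]))
(np.float64(0.08382056503272742), 0.008, 0.003, array([0.257, 0.276, 0.245, 0.227, 0.201, 0.251, 0.271]))
```

```bash
python3 - <<'E'
from h import *
rel=-.0993
for k in range(6):
    rel-=.0010;go(.32,rel,.01);r.wait(.1)
    T=np.array([(theta()[:2],r.wait(.08))[0] for i in range(5)]);w,a=np.polyfit(T[:,0]-T[-1,0],T[:,1],1)
    print(round(T[-1,0],2),round(rel,4),"th",a.round(4),"w",w.round(4),"stop",(a-w*w/.006).round(4))
    if w<0 and a-w*w/.006<.293:break
st()
E
```

```text
20.92 -0.1003 th 0.3176 w -0.0023 stop 0.3167
21.94 -0.1013 th 0.317 w -0.0003 stop 0.317
22.96 -0.1023 th 0.3171 w -0.0002 stop 0.3171
23.98 -0.1033 th 0.3172 w 0.0004 stop 0.3172
24.99 -0.1043 th 0.3132 w -0.0057 stop 0.3077
26.01 -0.1053 th 0.3098 w -0.0036 stop 0.3076
 26.142 F [-0.41  0.21 -0.15] boomxy [-0.361   0.1016] z 0.082
```

```bash
python3 - <<'E'
from h import *
go(.32,-.1087,.03);r.wait(.1)
for k in range(2):
    T=np.array([(theta()[:2],r.wait(.1))[0] for i in range(5)]);w,a=np.polyfit(T[:,0]-T[-1,0],T[:,1],1)
    print(round(T[-1,0],2),"th",a.round(4),"w",w.round(4),"stop",(a-w*w/.006).round(4))
st()
E
```

```text
27.11 th 0.2935 w -0.0207 stop 0.2219
27.86 th 0.2814 w -0.0161 stop 0.238
 28.008 F [ 0.32  0.46 -0.15] boomxy [-0.3639  0.0948] z 0.082
```

```bash
python3 - <<'E'
from h import *
go(.266,.0995,.26);st("pos")
for k in range(3):
    T=np.array([(theta()[:2],r.wait(.1))[0] for i in range(4)]);w,a=np.polyfit(T[:,0]-T[-1,0],T[:,1],1)
    print(round(T[-1,0],2),"th",a.round(4),"w",w.round(4))
st()
E
```

```text
pos 28.883 F [ 0.7   0.91 -0.26] boomxy [-0.1586 -0.3379] z 0.0818
29.33 th 0.2872 w 0.0306
29.93 th 0.304 w 0.0272
30.53 th 0.3199 w 0.0254
 30.683 F [0.5  0.26 0.24] boomxy [-0.3649 -0.0799] z 0.082
```

```bash
python3 - <<'E'
from h import *
go(.345,-.101,.26);st("pos")
for k in range(2):
    T=np.array([(theta()[:2],r.wait(.08))[0] for i in range(5)]);w,a=np.polyfit(T[:,0]-T[-1,0],T[:,1],1)
    print(T[:,1].round(4),round(T[-1,0],2),"th",a.round(4),"w",w.round(4))
st()
E
```

```text
pos 31.492 F [0.01 0.17 0.87] boomxy [-0.2924 -0.2326] z 0.0822
[0.3423 0.3446 0.348  0.3506 0.3529] 32.02 th 0.3531 w 0.0203
[0.3548 0.355  0.3538 0.3518 0.3491] 32.69 th 0.35 w -0.011
 32.825 F [-0.24  0.21 -0.23] boomxy [-0.3596  0.1025] z 0.082
```

```bash
python3 - <<'E'
from h import *
T=np.array([(theta()[:2],r.wait(.05))[0] for i in range(5)]);w,a=np.polyfit(T[:,0]-T[-1,0],T[:,1],1);s=a-w*w/.0066
print(T[:,1].round(4),round(T[-1,0],2),"th",a.round(4),"w",w.round(4),"stop",s);st()
if .25<s<.32:
    go(.345,-.08,.35,z=.30,yaw=.345);st("up")
    T=np.array([(theta()[:2],r.wait(.05))[0] for i in range(5)]);w,a=np.polyfit(T[:,0]-T[-1,0],T[:,1],1);print(T[:,1].round(4),"th",a.round(4),"w",w.round(4));st()
E
```

```text
[0.3477 0.3454 0.3438 0.3426 0.3409] 33.22 th 0.3408 w -0.0163 stop 0.30043652309934504
 33.325 F [-0.28  0.69 -0.23] boomxy [-0.3604  0.0995] z 0.082
up 34.1 F [ 0.64 -0.21 -0.08] boomxy [-0.3605  0.0787] z 0.2982
[0.329  0.3274 0.326  0.3245 0.3238] th 0.3235 w -0.0132
 34.6 F [0.88 0.37 0.8 ] boomxy [-0.3617  0.0724] z 0.2997
```

```bash
python3 - <<'E'
from h import *
for i in range(6):print(np.round(theta(),4));r.wait(.5)
s=r.snapshot("scene");cv2.imwrite("pics/s9.png",cv2.resize(s["frame"][120:280,120:340,::-1],(770,560),interpolation=cv2.INTER_CUBIC))
E
```

```text
[34.6     0.3227  0.1857]
[35.15    0.317   0.1882]
[35.7     0.3124  0.2454]
[36.25    0.3082  0.2167]
[36.8     0.3059  0.2082]
[37.35    0.3033  0.229 ]
```

View pics/s9.png

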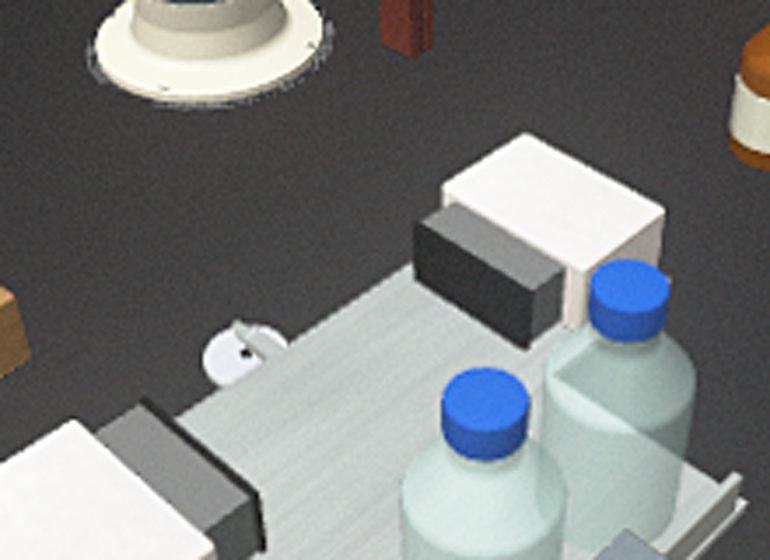

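The pointer tip at (237,325) in the crop is over the disc (dot at 246,352, seen obliquely with the tip 31 mm above it). The boom is nearly stopped, with the pointer about 8 mm from centre.

```bash
python3 - <<'E'
from h import *
L=[]
for i in range(6):
    L.append(theta()[:2]);print(np.round(L[-1],4));r.wait(.5)
print(r.sense()["clock"])
r.wait(max(0,40.9-r.sense()["clock"]-.06));print(np.round(theta(),4))
E
```

```text
[37.95   0.302]
[38.5     0.3019]
[39.05    0.3018]
[39.6     0.3016]
[40.15    0.3015]
[40.7     0.3018]
41.25
[41.25    0.3019  0.2568]
```

Still for more than 2 s.

```bash
python3 -c "
from station import r
print(r.hand_in(),r.sense()['clock'])"
```

```text
the job is handed in; nothing more can be done
the job is handed in; nothing more can be done
```

The boom is docked: its pointer rests about 8 mm from the disc's centre with the robot clear. It stood still for over 3 s before I handed in at about 41.3 s, after several corrective nudges. I don't have the judging result.

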